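Snap the clear dome over the chocolate bear

TASK

Pack the uncovered chocolate bear for the window: take the clear dome by its wooden knob out of the draining rack, lower it upright over the bear onto the bear's base, and push it straight down until it clicks past the catches and sits fully home on the base all round. Do not let go when it clicks: finish with the program still pressing the dome firmly down, with the bear standing undisturbed inside and the loose things around (gift box, ribbon spool, small jar) left where they are.

Things in the scene. Friction and masses are not known exactly. Their poses are not given: they have to be found in the camera images.
- dome: clear plastic dome, 96 mm across, 103 mm tall plus a wooden knob, 0.14 kg; brass band round its open rim (bore 82 mm, 5 mm high; bore above it 89 mm). Origin: centre of the open rim; z axis from rim to knob. Starts aslant in a bay of the rack, z axis leaning 28 degrees from vertical toward the robot, resting on wires below, free to be lifted upward. Round: its roll does not matter
- knob (a point): middle of the grip of the dome's knob, on the dome's axis 127 mm from the rim: a cylinder 22 mm across from 116 to 136 mm, top at 140 mm; below it a thin neck, then the dome's flat top at 103 mm. Gripped end-on, fingers along the dome's axis, tips 19 mm past this point clear the dome by 5 mm; nothing of the rack is near the knob
- base: base of the uncovered bear, fixed: round wood plinth 114 mm across, 12 mm high; black boss on it 80 mm across, top 30 mm above the counter, edge chamfered 4 mm; four sprung brass catches 4 mm proud of its side, tips at 20 mm height. The dome's band fits the boss with 1 mm play, needs about 12 N to ride over the catches, clicks (force drops), then rests on the plinth. Origin: centre of underside
- seat (a point): centre of the plinth's top face, 12 mm above the counter: where the dome's origin is when it sits fully home. The rim meets the catches about 13 mm above it and is past them at about 3 mm. Once home, about 10 N on the dome is a firm press
- bear: dark moulded chocolate bear, 57x55x71 mm, standing loose on the middle of the boss of base (to about 2 mm); its highest point is 101 mm above the counter. Origin: centre of its underside, z up
- packed: a display already finished, fixed on the counter: a lighter bear on the same base under the same dome, 152 mm tall with its knob. It needs nothing. Origin: centre of the underside. It and the uncovered bear may stand in either order
- rack: steel wire draining rack, fixed, on a tray 185x250 mm, up to 113 mm high, two sloping bays side by side, 116 mm apart; the dome leans in the bay on the robot's left, the right one is empty. Origin: centre of the tray's underside; its -x axis is the side that the dome leans to
- gift_box: dark red ribboned gift box 74x104x46 mm, a loose bystander. Origin: centre of the underside
- ribbon: gold ribbon spool 60 mm across, 30 mm high, a loose bystander. Origin: centre of the underside
- mini_jar: small white jar 62 mm across, 78 mm high, a loose bystander. Origin: centre of the underside
Not all that is in view belongs to the job. Leave any blue or red look-alike of the bear alone.

How it is judged:
By the outcome, as a careful person would: the job done as asked, in the order asked, and still so for the second after the job is handed in, while the arm keeps its last pose, push and grip.
It also fails if it takes over 45 s, if anything falls off the work surface, if the arm or the gripper's body presses on something with over 40 N, if the wrist force passes 120 N, or if a joint passes its speed limit or range.

ROBOT

A 7-joint arm with a two-finger parallel gripper is mounted at the origin on a cart in front of the work surface, level with it; the furniture and walls round the work are solid. World frame = base frame: x ahead of the robot, y to its left, z up, the work surface at z = 0. Lengths are in m, angles in rad, forces in N, time in s.
With the tool pointing down it reaches from about 0.425 to 0.975 m from the base axis. Payload 16.7 kg.
Tool frame: the origin (TCP) lies midway between the tips of the shut fingers; the grasp point (between the pads) lies 19 mm behind it (bot.hold_point_z is the distance from the TCP to the grasp point, in m); z points along the fingers, y is the line along which they close (so a half turn about z gives the same grasp; the last joint's range is limited). The gripper opens to 85 mm and grips with 20 to 120 N. Pads are 22 mm wide; open, the fingers measure 114 mm over their backs; the gripper's body (76 mm by 85 mm) begins 54 mm behind the grasp point. The pads swing forward as they close: fully open they stand 13 mm farther back than shut.
Start: joints at [-1.268, 0.426, 0.074, 1.606, -0.034, 1.111, -0.067], TCP at [0.295, 0.607, 0.231] pointing down, gripper open.
Joint ranges: [-2.85, 2.85], [-0.5, 2.14], [-1.23, 1.37], [0.21, 2.46], [-1.02, 4.16], [0.16, 2.05], [-2.73, 2.73]. Speed limits (rad/s): [1.89, 1.89, 2.39, 2.39, 3.01, 3.01, 3.01].

INTERFACE

Orientations are given as a 3x3 rotation matrix whose columns are the frame's x, y, z axes.
In Python, from cell import bot, read_camera, camera_model gives the robot as it stands. The module is installed in compiled form; this text tells all that it offers.
- The arm moves only by the shell command python3 -m crank 'ROWS' [FORCE]. ROWS is JSON, a list of rows, each a list of 5 numbers: the opening, from 0 (shut) to 1 (fully open), then the shift along the world's x, y, z in mm, then the turn about the world's z in degrees. A call has 1 to 12 rows; each row is the pose to reach, as a shift and turn from the pose commanded when the call began; what a row does not reach only later rows make up. A row lasts 1/10 s, in which the tool goes at most 50 mm and 8.59 degrees, less where a joint would pass 70% of its speed; a pose out of reach is approached as far as the arm can. A call with a gripper value outside its range is refused whole. The fingers move at their own pace and stop on an object; FORCE is the grip in N (left out, the last holds). Time passes only in rows, so rows that repeat a pose let the fingers close. It gives the time, the measured TCP pose, the force, the opening and the grip force at its end, in the units of the state.
- bot.read_state(): the state, without advancing time (a new reading comes with each control period).
- read_camera(name): name is "scene" or "top" or "wrist"; returns the picture (480x640x3 uint8, red, green, blue); there is no depth.
- camera_model(name): a dict with "K" (3x3 intrinsics, pixels), "eye" and "orientation" of the camera in the world. Camera axes: x right, y down, z forward; pixel columns grow to the right and rows downward; lengths in m; the calibration is good to about 2 mm. A picture is of the moment at which its call begins: read the wrist's pose just before it. camera_model takes no time and is no camera call; for the wrist camera it gives the pose at the moment of the call.
- bot.hand_in(): hands the job in; it is judged then, once.
The state is a dict: "time_s": time; "q": joint angles; "joint_vel": joint speeds; "joint_torque": joint torques, N m; "tool_pos": TCP position; "orientation": TCP orientation; "force": force on the tool from outside, world axes, zero at the start; "torque": the same for the moment, N m; "finger_gap": finger opening in m; "finger_force": force on a finger pad.
Only numpy, scipy, OpenCV 4.12 (cv2) and the standard library are available. Lean on these libraries where they do the work, as an engineer would, in place of code of your own. Each camera call takes 0.05 s, during which the arm holds its last target. There are 200 camera calls.

## Working session

There is one attempt and no reset: what is moved stays moved. The work goes in short steps, Python scripts to look and compute and a shell command to move; the robot and the scene stay as the last step left them, time stands still between calls to the robot, and variables do not carry over. Pictures are saved under pics/ and viewed, at most 10 in all, crops included, and the job is handed in when it is done.

```bash
mkdir -p pics; ls
cat > h.py <<'E'
from cell import bot, read_camera, camera_model
import numpy as np, cv2
def snap(n,f):
    m=camera_model(n); im=read_camera(n); cv2.imwrite('pics/'+f,im[:,:,::-1]); return im,m
def ray(m,u,v):
    d=np.array(m["orientation"])@np.linalg.inv(m["K"])@[u,v,1.]; return np.array(m["eye"]),d/np.linalg.norm(d)
def plane(m,u,v,z):
    e,d=ray(m,u,v); return e+d*(z-e[2])/d[2]
def tri(*rs):
    A=0;b=0
    for e,d in rs:
        P=np.eye(3)-np.outer(d,d);A=A+P;b=b+P@e
    p=np.linalg.solve(A,b); return p,[np.linalg.norm((np.eye(3)-np.outer(d,d))@(p-e)) for e,d in rs]
def proj(m,p):
    c=np.array(m["K"])@np.array(m["orientation"]).T@(np.array(p)-m["eye"]); return c[:2]/c[2]
E
python3 - <<'E'
from h import *
np.set_printoptions(precision=3,suppress=True)
for n in("scene","top"):
    im,m=snap(n,n+"0.png"); print(m)
s=bot.read_state(); print(s); print(bot.hold_point_z)
E
```

```text
pics
{'K': array([[436.423,   0.   , 318.856],
       [  0.   , 436.423, 240.251],
       [  0.   ,   0.   ,   1.   ]]), 'eye': array([ 0.111, -0.431,  0.724]), 'orientation': array([[ 0.7  , -0.508,  0.503],
       [-0.714, -0.487,  0.502],
       [-0.01 , -0.711, -0.703]])}
{'K': array([[443.127,   0.   , 322.468],
       [  0.   , 443.127, 234.597],
       [  0.   ,   0.   ,   1.   ]]), 'eye': array([0.485, 0.001, 0.983]), 'orientation': array([[ 0.01 , -0.998,  0.065],
       [-1.   , -0.01 , -0.01 ],
       [ 0.011, -0.065, -0.998]])}
{'time_s': 0.1, 'q': array([-1.268,  0.427,  0.074,  1.607, -0.034,  1.111, -0.067]), 'joint_vel': array([ 0.003, -0.002,  0.001, -0.001,  0.001,  0.001, -0.001]), 'joint_torque': array([  0.006, -95.153,   3.771, -46.441,   0.02 ,   0.006,   0.   ]), 'tool_pos': array([0.295, 0.607, 0.231]), 'orientation': array([[-0.9  ,  0.437, -0.   ],
       [ 0.437,  0.9  , -0.001],
       [-0.   , -0.001, -1.   ]]), 'force': array([-0.215, -0.126, -0.227]), 'torque': array([-0.02 , -0.049,  0.003]), 'finger_force': 0.0, 'finger_gap': 0.08545510334181484}
0.0187
```

View pics/scene0.png

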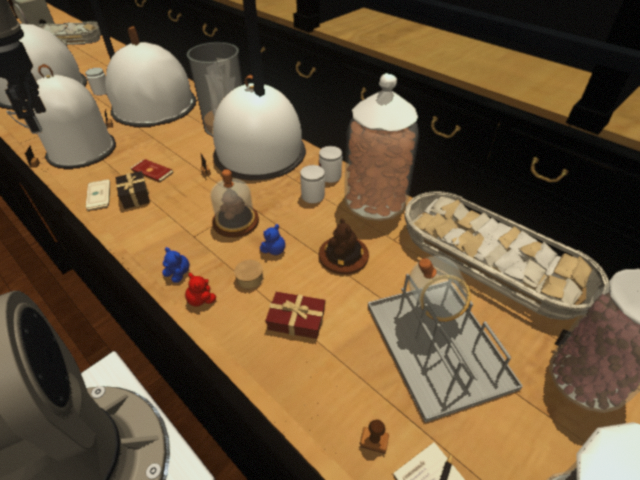

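View pics/top0.png

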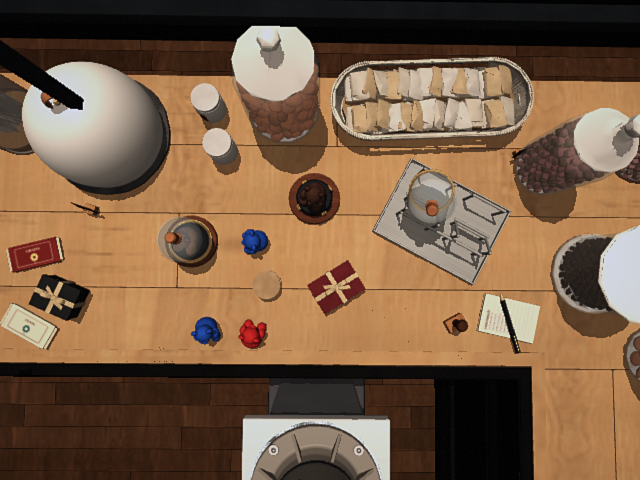

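Top view: the knob is at (432,208) and the dome's band at (432,193). The scene view has the knob at (427,266). There are two bear displays:
- **Dark, uncovered:** on a plinth at top (314,198) / scene (344,250). This fits the description.
- **Already packed:** under a dome with a knob, at top (188,242) / scene (232,210).

The blue and red bears are decoys. I'll confirm the target in an enlarged crop and measure.

Run:
```python
from h import *
np.set_printoptions(precision=4,suppress=True)
T=cv2.imread('pics/top0.png');S=cv2.imread('pics/scene0.png')
mt,ms=camera_model("top"),camera_model("scene")
def crop(I,x,y,w=66,h=50): return cv2.resize(I[y-h:y+h,x-w:x+w],(396,300),interpolation=cv2.INTER_CUBIC)
cv2.imwrite('pics/c1.png',np.vstack([np.hstack([crop(T,432,205),crop(T,314,198)]),np.hstack([crop(S,432,290),crop(S,344,250)])]))
def blob(I,box,lo,hi):
    x0,y0,x1,y1=box; h=cv2.cvtColor(I[y0:y1,x0:x1],cv2.COLOR_BGR2HSV)
    m=cv2.inRange(h,lo,hi); n,l,st,c=cv2.connectedComponentsWithStats(m)
    k=1+np.argmax(st[1:,4]); print(st[k],c[k]+[x0,y0]); 
    ys,xs=np.where(l==k); return c[k]+[x0,y0],np.c_[xs+x0,ys+y0]
kt,_=blob(T,(420,196,445,222),(3,120,60),(14,255,255))
ks,_=blob(S,(415,254,440,280),(3,120,60),(14,255,255))
print("knob",tri(ray(mt,*kt),ray(ms,*ks)))
for I,m,b in((T,mt,(282,165,346,230)),(S,ms,(312,210,376,278))):
    x0,y0,x1,y1=b;h=cv2.cvtColor(I[y0:y1,x0:x1],cv2.COLOR_BGR2HSV)
    k=cv2.inRange(h,(0,0,0),(255,255,135)); k=cv2.morphologyEx(k,cv2.MORPH_OPEN,np.ones((3,3)))
    c=max(cv2.findContours(k,0,1)[0],key=cv2.contourArea)
    p=cv2.convexHull(c)[:,0]+[x0,y0]
    w=np.array([plane(m,u,v,.012)[:2] for u,v in p])
    print(w.min(0),w.max(0),cv2.minEnclosingCircle(w.astype(np.float32)))
```

```text
[  6   4  12  16 165] [431.5818 207.4242]
[  4   3  18  21 240] [427.1042 267.6167]
knob (array([ 0.5916, -0.2109,  0.1642]), [np.float64(0.00027871779927646434), np.float64(0.00027871779927649866)])
[ 0.5715 -0.0451] [0.6852 0.0657] ((0.6273432970046997, 0.00929388590157032), 0.05841134116053581)
[ 0.5646 -0.0517] [0.77   0.1218] ((0.6639871001243591, 0.03307899087667465), 0.10847312957048416)
```

View pics/c1.png

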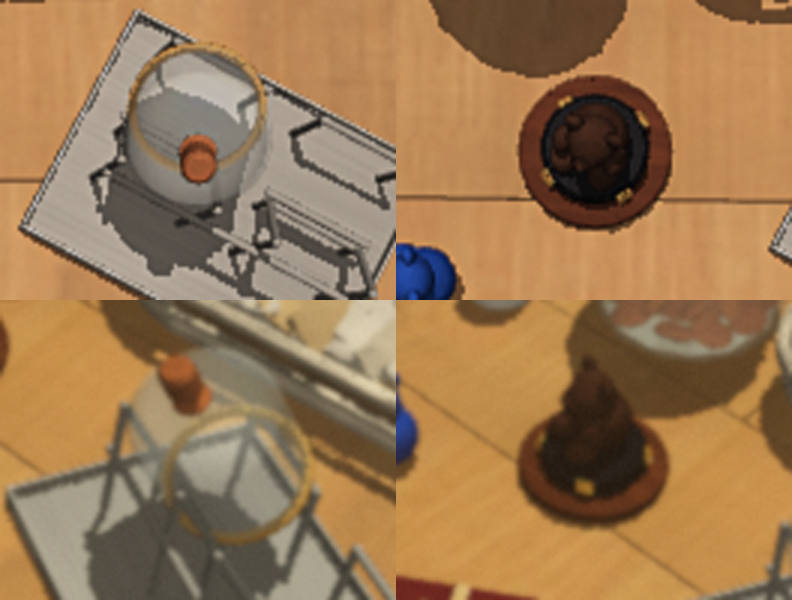

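The crop confirms it. At top right and bottom right, the dark bear stands uncovered on a brown plinth with a black boss and four brass catches. At top left and bottom left is the leaning dome with its orange knob. The knob is about (0.592,-0.211,0.164) and the base about (0.6275,0.0095). The plinth measures 0.058 in radius against 0.057 given, and the knob height fits the 28° lean. The lean heads to 152°, so the fingers should close along 62°, and they are at 64° now.

```bash
python3 -m crank '[[1,0,0,40,0],[1,12,-30,60,-1],[1,26,-70,60,-2],[1,42,-115,60,-2],[1,58,-160,60,-2],[1,75,-205,60,-2],[1,92,-250,60,-2],[1,109,-295,60,-2],[1,126,-340,60,-2],[1,143,-385,60,-2],[1,160,-430,60,-2],[1,177,-475,60,-2]]' 40
```

```text
time_s: 1.3
tool_pos: [0.4718, 0.1302, 0.2913]
orientation: [[-0.884, 0.468, -0.0], [0.468, 0.884, 0.0], [0.0, 0.0, -1.0]]
force: [1.3, 0.9, -0.1]
finger_gap: 0.0852
finger_force: 0.0
```

```bash
python3 -m crank '[[1,10,-40,0,0],[1,25,-80,0,0],[1,42,-125,0,0],[1,58,-170,0,0],[1,75,-215,0,0],[1,92,-260,0,0],[1,108,-305,0,0],[1,119,-341,0,0],[1,119,-341,0,0],[1,119,-341,0,0],[1,119,-341,0,0]]'
python3 - <<'E'
from h import *
im,m=snap("wrist","w1.png"); print(m)
E
```

```text
time_s: 2.4
tool_pos: [0.5906, -0.2077, 0.291]
orientation: [[-0.884, 0.467, -0.001], [0.467, 0.884, 0.001], [0.001, 0.0, -1.0]]
force: [0.6, 1.2, 0.1]
finger_gap: 0.0854
finger_force: 0.0
{'K': array([[367.7275847 ,   0.        , 316.86069044],
       [  0.        , 367.7275847 , 241.15631255],
       [  0.        ,   0.        ,   1.        ]]), 'eye': array([ 0.52243456, -0.17229282,  0.43240548]), 'orientation': array([[ 4.66541645e-01,  8.43248623e-01,  2.66965641e-01],
       [ 8.84498926e-01, -4.44531782e-01, -1.41609125e-01],
       [-7.36987162e-04,  3.02197376e-01, -9.53245091e-01]])}
```

View pics/w1.png

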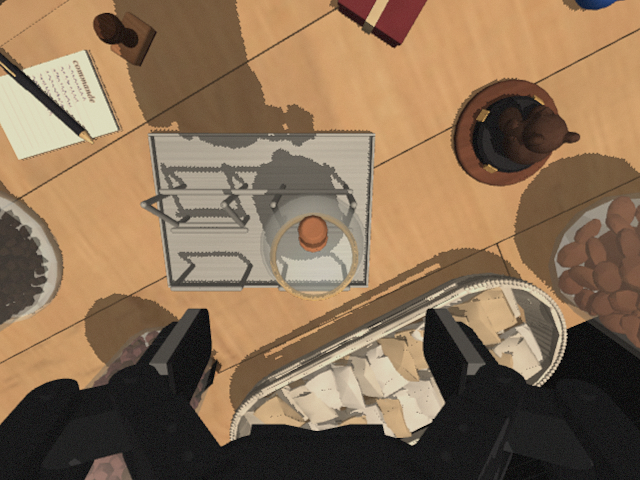

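The wrist view shows the tray edges square to the picture, so the yaw is right. The knob is at (313,233), central between the fingers. I'll cross-check it across three views.

Run:
```python
from h import *
np.set_printoptions(precision=4,suppress=True)
I=cv2.imread('pics/w1.png');h=cv2.cvtColor(I[205:260,290:340],cv2.COLOR_BGR2HSV)
k=cv2.inRange(h,(3,120,60),(14,255,255)); M=cv2.moments(k,True); u=[M['m10']/M['m00']+290,M['m01']/M['m00']+205]
mw,mt,ms=map(camera_model,("wrist","top","scene")); print(u)
for r in ([ray(mw,*u),ray(mt,431.6,207.4),ray(ms,427.1,267.6)],[ray(mw,*u),ray(mt,431.6,207.4)]): print(tri(*r))
# plinth centre / boss in wrist view, plane 12mm
h=cv2.cvtColor(I[70:195,445:590],cv2.COLOR_BGR2HSV)
k=cv2.inRange(h,(0,100,40),(9,255,170)); k=cv2.morphologyEx(k,cv2.MORPH_OPEN,np.ones((3,3)))
c=max(cv2.findContours(k,0,1)[0],key=cv2.contourArea)[:,0]+[445,70]
w=np.array([plane(mw,*p,.012)[:2] for p in c]); w=w[abs(np.linalg.norm(w-[.627,.009],axis=1)-.057)<.006]
A=np.c_[2*w,np.ones(len(w))]; s=np.linalg.lstsq(A,(w**2).sum(1),rcond=None)[0]; print(s[:2],np.sqrt(s[2]+s[0]**2+s[1]**2),len(w))
```

```text
[312.55555555555554, 233.20567375886526]
(array([ 0.5911, -0.2112,  0.1646]), [np.float64(0.0008099565650178848), np.float64(0.000717862009941091), np.float64(0.00030746487168594795)])
(array([ 0.5927, -0.213 ,  0.1556]), [np.float64(0.00013028116236744235), np.float64(0.00013028116236748686)])
[0. 0.] 0.0 0
```

```bash
python3 -m crank '[[1,1,-3,-45,0],[1,1,-3,-90,0],[1,1,-3,-120,0],[1,1,-3,-135,0],[1,1,-3,-144,0],[1,1,-3,-144,0],[0,1,-3,-144,0],[0,1,-3,-144,0],[0,1,-3,-144,0],[0,1,-3,-144,0],[0,1,-3,-144,0],[0,1,-3,-144,0]]' 40
```

```text
time_s: 3.65
tool_pos: [0.5918, -0.212, 0.1484]
orientation: [[-0.884, 0.468, 0.001], [0.468, 0.884, 0.0], [-0.0, 0.001, -1.0]]
force: [-5.6, 2.8, 13.4]
finger_gap: 0.0207
finger_force: 49.2
```

Gripped: the gap is about 21 mm on a 22 mm knob. Lifting straight up, gently at first.

```bash
python3 -m crank '[[0,0,0,8,0],[0,0,0,20,0],[0,0,0,40,0],[0,0,0,65,0],[0,0,0,90,0],[0,0,0,115,0],[0,0,0,140,0],[0,0,0,160,0],[0,0,0,170,0],[0,0,0,170,0],[0,0,0,170,0]]'
python3 - <<'E'
from h import *
im,m=snap("wrist","w2.png"); im2,_=snap("scene","s2.png")
cv2.imwrite('pics/c2.png',np.hstack([im[100:400,120:520],cv2.resize(im2[150:300,350:550],(400,300))])[:,:,::-1])
E
```

```text
time_s: 4.75
tool_pos: [0.5914, -0.2116, 0.3167]
orientation: [[-0.884, 0.468, -0.001], [0.468, 0.884, 0.0], [0.001, -0.0, -1.0]]
force: [0.6, 0.4, -1.7]
finger_gap: 0.0206
finger_force: 48.4
```

View pics/c2.png

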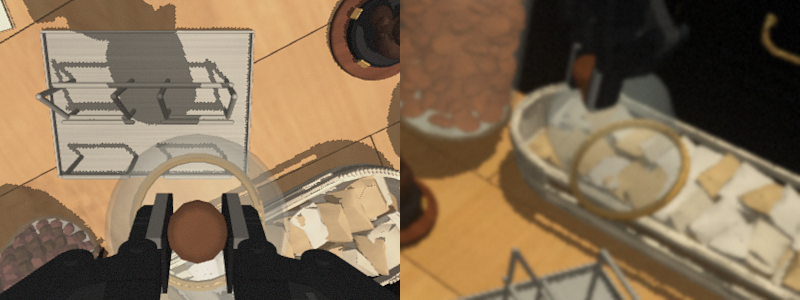

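The dome is out but still slanted, because the grip holds its tilt. I'll ease the grip to 20 N while carrying it to the free counter spot left of the bear, and check whether it swings upright. If not, I'll right it against the counter.

```bash
python3 -m crank '[[0,-10,25,0,0],[0,-20,65,0,0],[0,-30,110,0,0],[0,-30,155,0,0],[0,-30,200,0,0],[0,-30,245,0,0],[0,-25,290,0,0],[0,-15,330,0,0],[0,-8,365,0,0],[0,-3,388,0,0],[0,-3,388,0,0],[0,-3,388,0,0]]' 20
cat > tilt.py <<'E'
from h import *
import sys
im,m=snap("wrist",sys.argv[1]); s=bot.read_state()
# brass band: hull ellipse centre / knob -> lean along d
h=cv2.cvtColor(im,cv2.COLOR_RGB2HSV)
T,_=snap("top","t_"+sys.argv[1]); S,_=snap("scene","s_"+sys.argv[1])
k=s["tool_pos"]; 
def cr(I,mm,w,hh):
    u,v=proj(mm,np.array(k)+[0,0,-.05]).astype(int); u=min(max(u,w),640-w);v=min(max(v,hh),480-hh); return cv2.resize(I[v-hh:v+hh,u-w:u+w],(400,300))
cv2.imwrite('pics/m_'+sys.argv[1],np.vstack([np.hstack([cv2.resize(im,(400,300)),cr(T,camera_model("top"),66,50)]),np.hstack([cr(S,camera_model("scene"),66,50)]*2)])[:,:,::-1])
print(s["tool_pos"],s["force"],s["finger_gap"])
E
python3 tilt.py w3.png
```

```text
time_s: 6.05
tool_pos: [0.5886, 0.1756, 0.3166]
orientation: [[-0.884, 0.468, -0.001], [0.468, 0.884, -0.001], [0.0, -0.002, -1.0]]
force: [0.4, -0.6, -0.9]
finger_gap: 0.0209
finger_force: 48.4
[0.58873553 0.17483566 0.31694128] [ 0.43166208 -0.43038246 -1.03751594] 0.020931312202319474
```

View pics/m_w3.png

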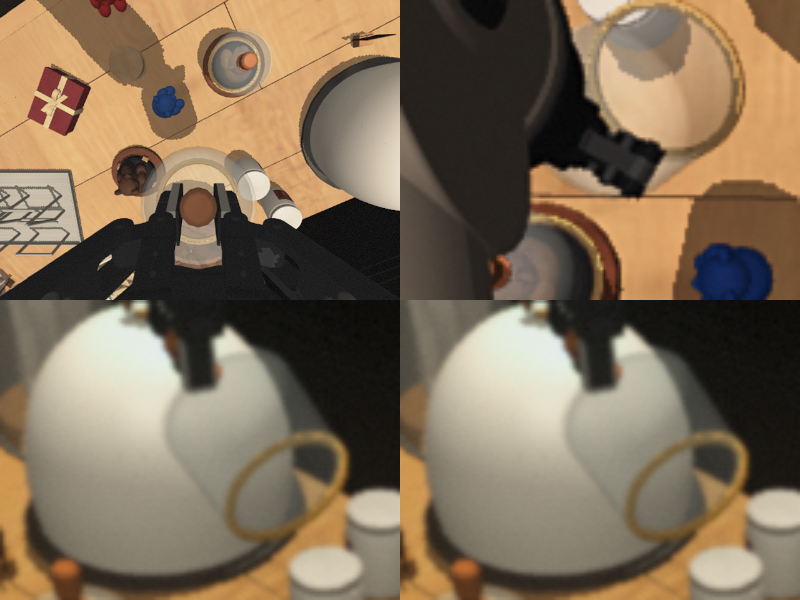

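The dome is still slanted and the grip reads an unchanged 48 N, so I'll right it on the counter. First I'll measure the tilt from the band's centre in two views, and the jar positions for clearance.

Run:
```python
from h import *
np.set_printoptions(precision=3,suppress=True)
mt,ms=camera_model("top"),camera_model("scene"); s=bot.read_state(); k=s["tool_pos"]+[0,0,.0187]
out=[]
for f,m,lo,hi in(("t_w3.png",mt,0,0),("s_w3.png",ms,0,0)):
    I=cv2.imread('pics/'+f); u,v=proj(m,s["tool_pos"]+np.array([0,0,-.05])).astype(int); u=min(max(u,66),574);v=min(max(v,50),430)
    h=cv2.cvtColor(I,cv2.COLOR_BGR2HSV); q=cv2.inRange(h,(18,110,70),(30,255,230)); z=np.zeros_like(q); z[v-50:v+50,u-66:u+66]=q[v-50:v+50,u-66:u+66]
    n,l,st,c=cv2.connectedComponentsWithStats(z)
    i=1+np.argmax(st[1:,2]*st[1:,3]); ys,xs=np.where(l==i); e=cv2.fitEllipse(cv2.convexHull(np.c_[xs,ys].astype(np.int32))); print(f,st[i],e); out.append(ray(m,*e[0]))
p,r=tri(*out); print("rim",p,r); a=k-p; print(np.linalg.norm(a),a/np.linalg.norm(a),np.degrees(np.arccos(a[2]/np.linalg.norm(a))))
for n,u,v in(("jarA",218,141),("jarB",206,98)): print(n,plane(mt,u,v,.078))
print("packed",plane(mt,188,242,.012)," blue",plane(mt,255,240,.03)," plinth",plane(mt,314,198,.012),"candy jar bottom", plane(mt,281,138,0))
```

```text
t_w3.png [191 220  18  11  35] ((199.78561401367188, 224.9567413330078), (6.1277618408203125, 19.115243911743164), 121.51363372802734)
s_w3.png [280 127  40  37 259] ((299.6215515136719, 144.939453125), (27.670080184936523, 45.99102020263672), 50.9126091003418)
rim [0.579 0.156 0.26 ] [np.float64(0.04976573024200347), np.float64(0.04976573024200364)]
0.07899262247156937 [0.127 0.238 0.963] 15.66589242565328
jarA [0.736 0.21  0.078]
jarB [0.827 0.237 0.078]
packed [0.529 0.285 0.012]  blue [0.534 0.136 0.03 ]  plinth [0.629 0.01  0.012] candy jar bottom [0.766 0.086 0.   ]
```

Run:
```python
from h import *
np.set_printoptions(precision=3,suppress=True)
mt,ms=camera_model("top"),camera_model("scene"); s=bot.read_state(); k=s["tool_pos"]+[0,0,.0187]
u,v=proj(mt,s["tool_pos"]+np.array([0,0,-.05])).astype(int); c=(u-66+87.5,v-50+26); print(c)
p,r=tri(ray(mt,*c),ray(ms,299.6,144.9)); a=k-p; n=np.linalg.norm(a); print(p,r,n,a/n,np.degrees(np.arccos(a[2]/n)))
```

```text
(np.float64(232.5), np.int64(174))
[0.637 0.148 0.229] [np.float64(0.0005710668200994559), np.float64(0.0005710668200996616)] 0.12045778136465098 [-0.403  0.219  0.888] 27.33545930383781
```

The tilt is 27°, leaning toward d=(-0.88,0.48). The contact point of the low rim edge is expected about 205 mm lower. Now descending to just above it, then feeling for contact.

```bash
python3 -m crank '[[0,0,0,-40,0],[0,0,0,-85,0],[0,0,0,-130,0],[0,0,0,-165,0],[0,0,0,-185,0],[0,0,0,-195,0],[0,0,0,-195,0]]' 20; python3 -m crank '[[0,0,0,-3,0],[0,0,0,-6,0],[0,0,0,-6,0]]'
```

```text
time_s: 6.9
tool_pos: [0.5884, 0.1753, 0.1217]
orientation: [[-0.883, 0.469, -0.001], [0.469, 0.883, -0.001], [0.001, -0.001, -1.0]]
force: [-0.9, 0.2, 0.0]
finger_gap: 0.0208
finger_force: 48.4
time_s: 7.2
tool_pos: [0.5889, 0.1764, 0.1168]
orientation: [[-0.884, 0.468, 0.001], [0.468, 0.884, 0.001], [-0.0, 0.001, -1.0]]
force: [0.1, -0.8, -1.8]
finger_gap: 0.0209
finger_force: 48.3
```

```bash
python3 -m crank '[[0,0,0,-2,0],[0,0,0,-3,0],[0,0,0,-3,0]]'; python3 -m crank '[[0,0,0,-2,0],[0,0,0,-3,0],[0,0,0,-3,0]]'
```

```text
time_s: 7.5
tool_pos: [0.5887, 0.1763, 0.1133]
orientation: [[-0.884, 0.468, -0.0], [0.468, 0.884, 0.0], [0.0, -0.0, -1.0]]
force: [-1.0, -0.8, -0.5]
finger_gap: 0.0212
finger_force: 48.4
time_s: 7.8
tool_pos: [0.5899, 0.1766, 0.1124]
orientation: [[-0.884, 0.468, 0.002], [0.468, 0.884, 0.002], [-0.001, 0.003, -1.0]]
force: [-6.3, -0.7, 27.5]
finger_gap: 0.021
finger_force: 52.2
```

Contact is at about 0.113, as predicted. Now rolling it upright about that rim edge, keeping a light press.

```bash
python3 -m crank '[[0,4,-2,2,0],[0,10,-5,2,0],[0,15,-8,2,0],[0,21,-11,2,0],[0,27,-14,1,0],[0,35,-18,0,0],[0,42,-22,-2,0],[0,49,-26,-4,0],[0,55,-29,-7,0],[0,55,-29,-7,0]]' 20
python3 tilt.py w4.png
```

```text
time_s: 8.8
tool_pos: [0.6458, 0.1465, 0.1041]
orientation: [[-0.883, 0.469, 0.003], [0.469, 0.883, 0.0], [-0.002, 0.002, -1.0]]
force: [3.0, -0.3, 11.0]
finger_gap: 0.0211
finger_force: 46.8
[0.64563569 0.14659738 0.10420842] [ 3.00643835 -1.31851292 10.01181707] 0.02096937830656975
```

View pics/m_w4.png

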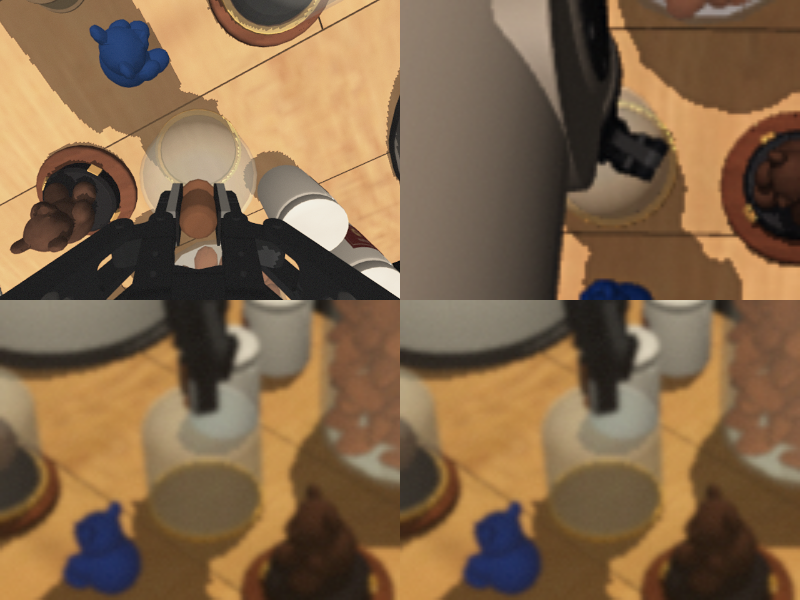

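The dome now stands upright on the clear counter, with the band seen as a level ellipse around scene-crop (205,500). The tips sit only about 1 mm over its top. I'll release and regrip 5 mm higher so it is held square, then lift.

```bash
python3 -m crank '[[0.6,0,0,1,0],[0.6,0,0,1,0],[0.6,0,0,3,0],[0.6,0,0,6,0],[0.6,0,0,6,0],[0,0,0,6,0],[0,0,0,6,0],[0,0,0,6,0],[0,0,0,6,0],[0,0,0,6,0],[0,0,0,6,0]]' 70
python3 -m crank '[[0,0,0,15,0],[0,0,0,40,0],[0,0,0,75,0],[0,0,0,100,0],[0,0,0,110,0],[0,0,0,110,0]]'
```

```text
time_s: 10.05
tool_pos: [0.6438, 0.1474, 0.1094]
orientation: [[-0.884, 0.468, 0.0], [0.468, 0.884, 0.0], [-0.0, 0.0, -1.0]]
force: [0.2, 1.3, 2.5]
finger_gap: 0.0202
finger_force: 68.3
time_s: 10.65
tool_pos: [0.6442, 0.1472, 0.2209]
orientation: [[-0.884, 0.468, 0.002], [0.468, 0.884, 0.001], [-0.001, 0.002, -1.0]]
force: [0.3, -0.7, -1.4]
finger_gap: 0.02
finger_force: 68.5
```

```bash
python3 -m crank '[[0,0,-5,15,0],[0,-4,-30,25,0],[0,-8,-65,25,0],[0,-12,-100,25,0],[0,-15,-125,25,0],[0,-16,-137,25,0],[0,-16,-137,25,0],[0,-16,-137,25,0]]'
python3 - <<'E'
from h import *
np.set_printoptions(precision=4,suppress=True)
mt,ms=camera_model("top"),camera_model("scene")
from scipy.optimize import least_squares
def circ(w): 
    f=lambda p:np.hypot(*(w-p[:2]).T)-p[2]
    r=least_squares(f,[.628,.01,.05],loss='soft_l1',f_scale=.001); return r.x,np.abs(r.fun).mean()
for f,m,b in(("top0.png",mt,(282,165,346,230)),("scene0.png",ms,(312,225,376,278))):
    I=cv2.imread('pics/'+f);x0,y0,x1,y1=b;h=cv2.cvtColor(I[y0:y1,x0:x1],cv2.COLOR_BGR2HSV)
    ca=cv2.inRange(h,(18,150,120),(32,255,255)); n,l,st,c=cv2.connectedComponentsWithStats(ca)
    pc=np.array([plane(m,*(c[i]+[x0,y0]),.02)[:2] for i in range(1,n) if st[i,4]>3]); print(f,"catches",pc,st[1:,4])
    br=cv2.inRange(h,(0,90,50),(9,255,140)); br=cv2.morphologyEx(br,cv2.MORPH_CLOSE,np.ones((3,3)))
    cc=max(cv2.findContours(br,0,1)[0],key=cv2.contourArea); w=np.array([plane(m,*(p+[x0,y0]),.012)[:2] for p in cv2.convexHull(cc)[:,0]]); print(circ(w))
im,m=snap("wrist","w5.png"); S,_=snap("scene","s5.png"); T,_=snap("top","t5.png"); s=bot.read_state(); print(s["tool_pos"],s["force"])
cv2.imwrite('pics/m5.png',np.vstack([np.hstack([cv2.resize(im,(400,300)),cv2.resize(T[148:248,248:380],(400,300))]),np.hstack([cv2.resize(S[160:285,261:427],(400,300)),np.zeros((300,400,3),np.uint8)])])[:,:,::-1])
E
```

```text
time_s: 11.45
tool_pos: [0.6277, 0.0113, 0.244]
orientation: [[-0.884, 0.467, -0.001], [0.467, 0.884, 0.0], [0.001, -0.0, -1.0]]
force: [-0.1, 0.9, -1.6]
finger_gap: 0.0199
finger_force: 68.6
top0.png catches [] [2 2 2]
(array([0.6291, 0.0105, 0.0553]), np.float64(0.000196788001296772))
scene0.png catches [[ 0.6712  0.086 ]
 [ 0.5987 -0.01  ]] [ 2  5  1  1  1  1  1  1  2  1  1  1  1 10  1  1  1]
(array([0.6299, 0.0113, 0.0477]), np.float64(9.175053036769576e-09))
[0.6278 0.0118 0.244 ] [-0.5288 -0.1757 -1.4932]
```

View pics/m5.png

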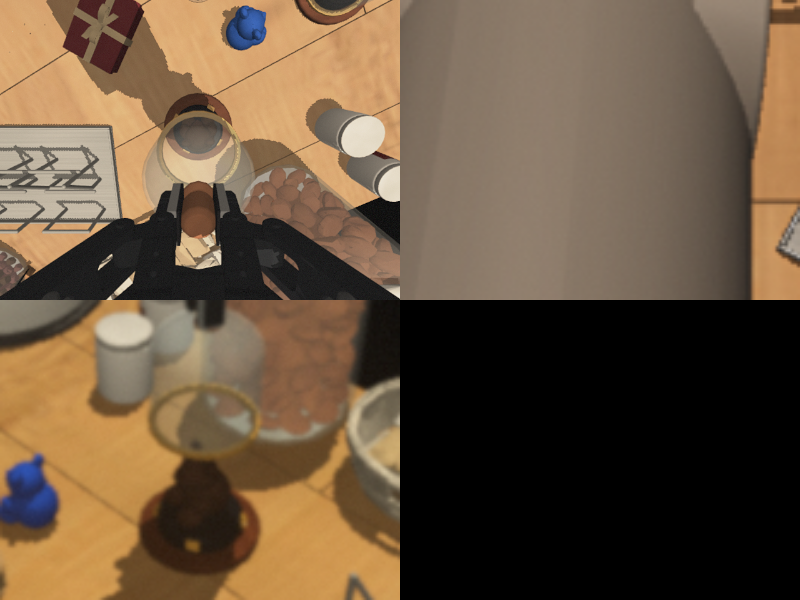

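The dome is held upright, with the rim just above the bear: scene crop rim at (205,421), plinth at (200,525). In the wrist view the rim ellipse is at (200,147). I'll fit circles to the rim and plinth in the same views so the camera bias cancels.

```bash
cat > fit.py <<'E'
from h import *
from scipy.optimize import least_squares
np.set_printoptions(precision=4,suppress=True)
def ell(I,m,box,lo,hi,z,R,c0,tol=.007,outer=True):
    x0,y0,x1,y1=box; q=cv2.inRange(cv2.cvtColor(I[y0:y1,x0:x1],cv2.COLOR_BGR2HSV),lo,hi)
    ys,xs=np.where(q>0); w=np.array([plane(m,x+x0,y+y0,z)[:2] for x,y in zip(xs,ys)])
    c=np.array(c0)
    for t in (.012,tol,tol):
        k=abs(np.hypot(*(w-c).T)-R)<t; f=lambda p:np.hypot(*(w[k]-p[:2]).T)-p[2]
        r=least_squares(f,[*c,R],loss='soft_l1',f_scale=.001); c=r.x[:2]
    a=np.degrees(np.arctan2(*(w[k]-c).T[::-1])); return r.x,k.sum(),np.histogram(a,8,(-180,180))[0]
E
python3 - <<'E'
from fit import *
s=bot.read_state(); mw,ms=camera_model("wrist"),camera_model("scene")
W=cv2.imread('pics/w5.png');S=cv2.imread('pics/s5.png'); zr=s["tool_pos"][2]-.1094+.0025
print(zr)
for n,I,m,b in(("scene",S,ms,(315,185,378,230)),("wrist",W,mw,(235,165,395,300))):
    for z in (zr,): print(n,"rim",ell(I,m,b,(17,90,60),(33,255,255),z,.046,[.628,.011]))
# plinth outline: brown, side z=0..12
print("plinth s",ell(S,ms,(315,225,376,278),(0,90,40),(9,255,150),.012,.05,[.629,.0105],tol=.009))
q=cv2.inRange(cv2.cvtColor(W,cv2.COLOR_BGR2HSV),(0,90,40),(9,255,170))[140:215,255:380]
c=max(cv2.findContours(q,0,1)[0],key=cv2.contourArea)[:,0]+[255,140]
w=np.array([plane(mw,*p,.012)[:2] for p in c]); 
cc=np.array([.629,.0105])
for t in(.012,.004,.003):
    k=abs(np.hypot(*(w-cc).T)-.057)<t; r=least_squares(lambda p:np.hypot(*(w[k]-p).T)-.057,cc,loss='soft_l1',f_scale=.001); cc=r.x
print("plinth w",cc,k.sum())
# plinth outer contour in scene0, far edge fit with fixed radius
for f,m,b in (("scene0.png",ms,(312,225,376,280)),("top0.png",camera_model("top"),(282,165,346,230))):
    I=cv2.imread('pics/'+f);x0,y0,x1,y1=b
    q=cv2.inRange(cv2.cvtColor(I[y0:y1,x0:x1],cv2.COLOR_BGR2HSV),(0,90,40),(9,255,150)); q=cv2.morphologyEx(q,cv2.MORPH_OPEN,np.ones((2,2)))
    c=np.vstack([a[:,0] for a in cv2.findContours(q,0,1)[0]])+[x0,y0]; w=np.array([plane(m,*p,.012)[:2] for p in c]); cc=np.array([.629,.0105])
    for t in(.01,.005,.004):
        k=abs(np.hypot(*(w-cc).T)-.057)<t; r=least_squares(lambda p:np.hypot(*(w[k]-p).T)-.057,cc,loss='soft_l1',f_scale=.001); cc=r.x
    print(f,cc,k.sum(),np.abs(r.fun).mean())
E
```

```text
0.1371485510961754
scene rim (array([0.6312, 0.0134, 0.0463]), np.int64(549), array([73, 75, 52, 59, 65, 71, 70, 84]))
wrist rim (array([0.631 , 0.0102, 0.044 ]), np.int64(1744), array([391, 163,   1,   0,  10, 276, 429, 474]))
plinth s (array([0.6147, 0.0238, 0.05  ]), np.int64(0), array([0, 0, 0, 0, 0, 0, 0, 0]))
plinth w [0.633  0.0088] 252Traceback (most recent call last):
  File "<stdin>", line 20, in <module>
    return _nx.concatenate(arrs, 0, dtype=dtype, casting=casting)
           ~~~~~~~~~~~~~~~^^^^^^^^^^^^^^^^^^^^^^^^^^^^^^^^^^^^^^^
ValueError: need at least one array to concatenate
```

Run:
```python
from fit import *
ms,mt=camera_model("scene"),camera_model("top")
for f,m in(("scene0.png",ms),("s5.png",ms),("top0.png",mt)):
    I=cv2.imread('pics/'+f).astype(float); 
    b=I[:,:,0]; g=cv2.GaussianBlur(I,(0,0),.7)[:,:,1]
    # radial edge search: green level crossing from plinth (brown, dark) out to counter (bright) around predicted outline
    c=np.array([.629,.0105])
    for it in range(3):
        P=[]
        for a in np.radians(np.arange(0,360,6)):
            d=np.array([np.cos(a),np.sin(a)]); rr=np.arange(.045,.069,.0005)
            uv=np.array([proj(m,[*(c+r*d),.012]) for r in rr]).astype(np.float32)
            v=cv2.remap(g.astype(np.float32),uv[None,:,0],uv[None,:,1],1)[0]
            i=np.argmax(np.gradient(v)); 
            if np.gradient(v)[i]>1.5 : P.append([*(c+rr[i]*d),np.degrees(a)])
        P=np.array(P); w=P[:,:2]
        r=least_squares(lambda p:np.hypot(*(w-p[:2]).T)-p[2],[*c,.057],loss='soft_l1',f_scale=.0007)
        c=r.x[:2]
    print(f,r.x,len(P),np.median(abs(r.fun)), np.round(r.fun[::6]*1000,1),P[::6,2])
```

```text
scene0.png [0.6242 0.0064 0.0589] 52 0.0015566657716088138 [ 1.7  0.7 -2.3 -0.7  2.   2.8 -0.5 -2.5 -0.6] [  0.  84. 120. 156. 192. 228. 264. 300. 336.]
s5.png [0.626  0.0071 0.0581] 53 0.0009725946620713494 [-0.1  0.7 -0.8 -1.2  0.9  0.   1.1 -1.4 -0. ] [  0.  78. 114. 150. 186. 222. 258. 294. 330.]
top0.png [0.6281 0.0101 0.0575] 60 0.00048524395101985987 [ 0.5  0.5 -0.5 -0.9  0.6  0.1  0.1  0.  -1.  -0. ] [  0.  36.  72. 108. 144. 180. 216. 252. 288. 324.]
```

Run:
```python
from fit import *
ms,mt=camera_model("scene"),camera_model("top")
for f,m in(("scene0.png",ms),("s5.png",ms),("top0.png",mt)):
    g=cv2.GaussianBlur(cv2.imread('pics/'+f),(0,0),.7)[:,:,1].astype(np.float32)
    c=np.array([.629,.0105]); e=np.array(m["eye"])[:2]
    for it in range(4):
        P=[]
        for a in np.radians(np.arange(0,360,5)):
            d=np.array([np.cos(a),np.sin(a)]); rr=np.arange(.052,.0625,.0004); s=d@(c-e)/np.linalg.norm(c-e)
            if abs(s)<.3: continue
            z=.012 if s>0 else 0.
            uv=np.array([proj(m,[*(c+r*d),z]) for r in rr]).astype(np.float32)
            v=np.gradient(cv2.remap(g,uv[None,:,0],uv[None,:,1],1)[0]); i=np.argmax(v)
            if v[i]>1.5 and 0<i<len(rr)-1: P.append([*(c+rr[i]*d),np.degrees(a)])
        P=np.array(P); w=P[:,:2]
        r=least_squares(lambda p:np.hypot(*(w-p[:2]).T)-p[2],[*c,.057],loss='soft_l1',f_scale=.0007); c=r.x[:2]
    print(f,r.x,len(P),np.median(abs(r.fun)))
s=bot.read_state();S=cv2.imread('pics/s5.png')
for dz in(-.002,0,.002): print(ell(S,ms,(315,185,378,230),(17,90,60),(33,255,255),.137+dz,.046,[.628,.011])[0])
```

```text
scene0.png [0.6287 0.0103 0.0562] 47 0.0006891438857328513
s5.png [0.6309 0.011  0.0553] 48 0.0008734827807035835
top0.png [0.6283 0.0101 0.0574] 58 0.00041425646523083476
[0.6326 0.0144 0.0463]
[0.6313 0.0136 0.0463]
[0.6299 0.0124 0.0462]
```

Both measurements put the rim within about 1 mm of the base axis at (0.6285,0.0103), inside what the 4 mm chamfer takes. Lowering over the bear to just above the boss.

```bash
python3 -m crank '[[0,0,-1,-10,0],[0,0,-1,-30,0],[0,0,-1,-50,0],[0,0,-1,-70,0],[0,0,-1,-85,0],[0,0,-1,-95,0],[0,0,-1,-98,0],[0,0,-1,-98,0]]'
python3 - <<'E'
from h import *
S,_=snap("scene","s6.png"); W,_=snap("wrist","w6.png")
cv2.imwrite('pics/m6.png',np.hstack([cv2.resize(S[175:285,271:418],(400,300),interpolation=2),cv2.resize(W[100:400,120:520],(400,300))])[:,:,::-1])
E
```

```text
time_s: 12.4
tool_pos: [0.6278, 0.0092, 0.1462]
orientation: [[-0.884, 0.468, -0.0], [0.468, 0.884, -0.0], [0.0, -0.0, -1.0]]
force: [0.5, -0.6, -1.3]
finger_gap: 0.0199
finger_force: 68.6
```

View pics/m6.png

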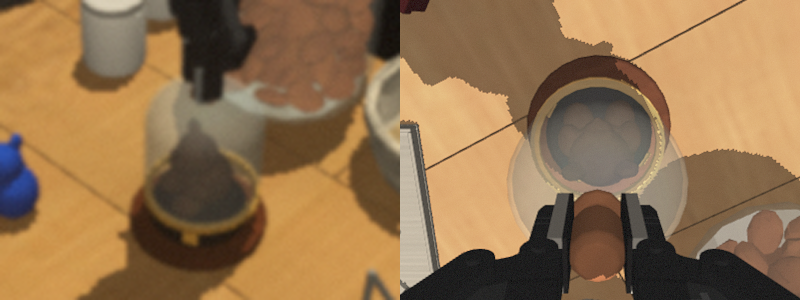

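The bear is inside and the ring is concentric with the plinth in both views: wrist 598 vs 599, scene 201 vs 200. Lowering on, watching for side forces.

```bash
python3 -m crank '[[0,0,0,-3,0],[0,0,0,-6,0],[0,0,0,-8,0],[0,0,0,-8,0]]'; python3 -m crank '[[0,0,0,-1,0],[0,0,0,-2,0],[0,0,0,-3,0],[0,0,0,-3,0]]'
```

```text
time_s: 12.9
tool_pos: [0.6275, 0.0092, 0.138]
orientation: [[-0.884, 0.468, -0.0], [0.468, 0.884, -0.0], [0.0, -0.0, -1.0]]
force: [-0.0, -0.1, -1.1]
finger_gap: 0.0201
finger_force: 68.6
time_s: 13.3
tool_pos: [0.6284, 0.009, 0.1358]
orientation: [[-0.884, 0.468, 0.001], [0.468, 0.884, -0.0], [-0.001, 0.001, -1.0]]
force: [0.8, -0.3, 5.5]
finger_gap: 0.02
finger_force: 69.5
```

```bash
python3 -m crank '[[0,0,0,-1,0],[0,0,0,-1,0],[0,0,0,-1,0]]'; python3 -m crank '[[0,0,0,-1,0],[0,0,0,-1,0],[0,0,0,-1,0]]'
```

```text
time_s: 13.6
tool_pos: [0.6276, 0.0095, 0.1342]
orientation: [[-0.884, 0.468, -0.0], [0.468, 0.884, 0.0], [0.0, 0.0, -1.0]]
force: [0.4, 1.8, -0.0]
finger_gap: 0.0199
finger_force: 68.8
time_s: 13.9
tool_pos: [0.6278, 0.0094, 0.1334]
orientation: [[-0.884, 0.468, 0.0], [0.468, 0.884, 0.0], [-0.0, 0.0, -1.0]]
force: [-1.2, 1.2, 3.7]
finger_gap: 0.0199
finger_force: 69.2
```

The rim slid over the chamfer and is now on the boss. Pushing on through the catches; home should be at a TCP height of about 0.1214.

```bash
python3 -m crank '[[0,0,0,-1,0],[0,0,0,-2,0],[0,0,0,-3,0],[0,0,0,-3,0]]'; python3 -m crank '[[0,0,0,-1,0],[0,0,0,-2,0],[0,0,0,-3,0],[0,0,0,-3,0]]'
```

```text
time_s: 14.3
tool_pos: [0.6284, 0.0091, 0.131]
orientation: [[-0.884, 0.468, 0.001], [0.468, 0.884, 0.0], [-0.001, 0.001, -1.0]]
force: [-0.8, 1.9, 10.1]
finger_gap: 0.0205
finger_force: 70.0
time_s: 14.7
tool_pos: [0.6279, 0.0093, 0.1275]
orientation: [[-0.884, 0.468, 0.0], [0.468, 0.884, 0.0], [-0.0, 0.0, -1.0]]
force: [-0.2, 1.2, 5.1]
finger_gap: 0.0202
finger_force: 69.4
```

```bash
python3 -m crank '[[0,0,0,-1,0],[0,0,0,-2,0],[0,0,0,-3,0],[0,0,0,-3,0]]'; python3 -m crank '[[0,0,0,-1,0],[0,0,0,-2,0],[0,0,0,-3,0],[0,0,0,-3,0]]'
```

```text
time_s: 15.1
tool_pos: [0.6265, 0.0096, 0.1231]
orientation: [[-0.884, 0.467, -0.003], [0.467, 0.884, -0.0], [0.002, -0.001, -1.0]]
force: [0.2, 2.9, -10.0]
finger_gap: 0.0196
finger_force: 69.8
time_s: 15.5
tool_pos: [0.628, 0.0092, 0.1219]
orientation: [[-0.884, 0.468, 0.001], [0.468, 0.884, 0.0], [-0.001, 0.001, -1.0]]
force: [-3.0, 2.7, 4.1]
finger_gap: 0.0201
finger_force: 71.3
```

It clicked: the force dropped sharply, and it is now resting at 0.1219, right at home height. Building up the firm press.

```bash
python3 -m crank '[[0,0,0,-0.5,0],[0,0,0,-1,0],[0,0,0,-1,0],[0,0,0,-1,0]]'; python3 -m crank '[[0,0,0,-0.5,0],[0,0,0,-0.5,0],[0,0,0,-0.5,0],[0,0,0,-0.5,0]]'
```

```text
time_s: 15.9
tool_pos: [0.6282, 0.0094, 0.1218]
orientation: [[-0.884, 0.468, 0.001], [0.468, 0.884, 0.001], [-0.001, 0.001, -1.0]]
force: [-6.9, 3.5, 17.3]
finger_gap: 0.0204
finger_force: 72.9
time_s: 16.3
tool_pos: [0.6284, 0.0094, 0.1218]
orientation: [[-0.884, 0.468, 0.002], [0.468, 0.884, 0.001], [-0.001, 0.002, -1.0]]
force: [-10.2, 4.2, 24.4]
finger_gap: 0.0196
finger_force: 73.6
```

```bash
python3 -m crank '[[0,-0.5,0.3,0,0],[0,-0.5,0.3,0.3,0],[0,-0.5,0.3,0.3,0],[0,-0.5,0.3,0.3,0]]'
python3 - <<'E'
from h import *
S,_=snap("scene","s7.png"); W,_=snap("wrist","w7.png")
cv2.imwrite('pics/m7.png',np.hstack([cv2.resize(S[175:285,271:418],(400,300),interpolation=2),cv2.resize(W[100:400,120:520],(400,300))])[:,:,::-1])
print(bot.read_state()["force"])
E
```

```text
time_s: 16.7
tool_pos: [0.6279, 0.0096, 0.1217]
orientation: [[-0.884, 0.468, 0.002], [0.468, 0.884, 0.001], [-0.001, 0.001, -1.0]]
force: [-7.3, 4.0, 18.0]
finger_gap: 0.02
finger_force: 72.5
[-7.51195751  3.86663266 18.80547762]
```

View pics/m7.png

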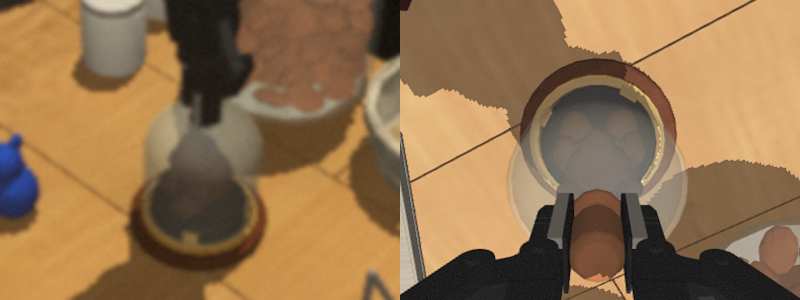

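The band lies evenly on the plinth all round, with the catches showing above it. The bear is upright inside, and the press holds steady at about 18 N at home height, so I'm handing in.

```bash
python3 -c "
from cell import bot
print(bot.hand_in())"
```

```text
the job is handed in; nothing more can be done
None
```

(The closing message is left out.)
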